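Hang and stock the bottle caddy

ROBOT

A 6-joint arm with a two-finger parallel gripper is mounted at the origin on a cart in front of the work surface, level with it; the furniture and walls round the work are solid. World frame = base frame: x ahead of the robot, y to its left, z up, the work surface at z = 0. Lengths are in m, angles in degrees, forces in N, time in s.
With the tool pointing down it reaches from about 0.4 to 0.825 m from the base axis. Payload 7 kg.
Tool frame: the origin (TCP) lies between the finger pads; the fingertips stand 25 mm ahead of it and the grasp point (between the pads) lies 6 mm ahead of it; z points along the fingers, y is the line along which they close (so a half turn about z gives the same grasp; the last joint's range is limited). The gripper opens to 88 mm and grips with 3 to 60 N. Pads are 19 mm wide; open, the fingers measure 130 mm over their backs; the gripper's body (78 mm by 193 mm) begins 47 mm behind the grasp point.
Start: joints at [-52.477, 20.546, 0.682, 0, -70.136, -16.507], TCP at [0.242, -0.63, 0.252] pointing down, gripper open.
Joint ranges: [-176.03, 176.03], [-82.01, 121.73], [-58.28, 71.71], [-173.87, 95.51], [-174.79, -0.11], [-173.66, 173.66]. Speed limits (degrees/s): [136.94, 136.94, 172.46, 180, 180, 180].

INTERFACE

Orientations are given as [roll, pitch, yaw] about the fixed x, y, z axes, in that order (R = Rz(yaw) Ry(pitch) Rx(roll)).
In Python, from plant import ctrl gives the robot as it stands.
- The arm moves only by the shell command python3 drive.py 'ROWS'. ROWS is a JSON list of rows, 1 to 8 of them, each of 5 numbers: dx, dy, dz in m, then a turn about the tool's z in degrees, then the finger opening in m; each row is the pose to reach, as a shift and turn from the pose commanded when the command began, along the tool's axes at that moment; what a row does not reach only later rows make up. A row lasts 1/8 s, in which the tool goes at most 0.0625 m and 10.7 degrees, less where a joint would pass 70% of its speed; a pose out of reach is approached as far as the arm can. The fingers move at their own pace and stop on an object; the grip force is fixed at half the most. Time passes only in rows, so rows that do not move let the fingers close. It prints the time, the measured TCP pose, the force, the opening and the grip force at its end.
- ctrl.get_obs(): the state, without advancing time (a new reading comes with each control period).
- ctrl.snapshot(name): name is "side" or "top" or "wrist"; returns a dict with "frame" (480x640x3 uint8, red, green, blue), "z_map" (480x640 float32, m along the optical axis (not along the pixel's ray), 0 where there is no reading), "fovy" (degrees; the focal length in pixels is half the picture's height over the tangent of half this angle, whatever the lens; pixels are square), "cx", "cy" (the principal point, pixels), "R" (3x3) and "t" (3): a world point X has camera coordinates R X + t; the wrist camera has in their place "T_tool_cam" (4x4, takes a point from camera to tool coordinates, whose origin is the TCP and whose axes are the flange's). Camera axes: x right, y down, z forward; pixel columns grow to the right and rows downward; lengths in m; the calibration is good to about 2 mm. A picture is of the moment at which its call begins: read the wrist's pose just before it.
- ctrl.close_job(): hands the job in; it is judged then, once.
The state is a dict: "clock": time; "joint_pos": joint angles; "qvel": joint speeds; "tau": joint torques, N m; "tool_pos": TCP position; "orientation": TCP orientation; "force": force on the tool from outside, world axes, zero at the start; "moment": the same for the moment, N m; "opening": finger opening in m; "gripper_force": force on a finger pad.
Only numpy, scipy, OpenCV 4.12 (cv2) and the standard library are available. Lean on these libraries where they do the work, as an engineer would, in place of code of your own. Each camera call takes 0.05 s, during which the arm holds its last target. There are 200 camera calls.

TASK

Hang the green bottle caddy by its two hooks on the blue part of the rail, then slide it along the rail, without lifting it off, until its handle is in line with the red clip. Leave it hanging there with every slim white bottle that is on the worktop standing upright in a narrow pocket and every amber jar in a wide pocket, each right down on the pocket floor, and do not disturb the other things.

Things in the scene. Friction and masses are not known exactly. Their poses are not given: they have to be found in the camera images.
- rail_stand: fixed steel stand; origin at worktop level under the middle of the rail. The round rail (12 mm diameter) runs along its y axis, which points to the robot's left, axis at z = 0.136, y = -0.24 to +0.24, between end posts 16 mm thick and 155 mm tall. A strip with the red clip is 55 mm behind it (x = 0.055), top z = 0.138. Base plate 12 mm thick, x -0.02 to 0.08, y +-0.26
- rest_bar (a point): middle of the lower rest bar of the stand: 10 mm diameter, parallel to the rail, its axis at x = -0.0015, z = 0.050 of the stand; the legs of the hung caddy lean on its front
- hook_on (a point): middle of the blue 180 mm long part of the rail (on the rail's axis, y = -0.12 of the stand); both hooks go over the blue part, so the caddy's middle must come within 40 mm of this point along the rail
- mark_clip: red clip on the strip behind the rail, 22 mm wide, with a flag up to 52 mm above its origin; does not move in a run. Its axes are parallel to the stand's; its y position is where the middle of the caddy must come
- caddy: green caddy, grey deck, about 0.45 kg, loose; origin at the centre of its underside, z up, y along its length (266 mm; end panels 66 mm deep in x, 110 mm tall; deck top at z = 0.110). Its two hooks are on the +x side, away from the robot. Hung, its underside is about 30 mm above the worktop and it leans about 0.08 rad, top towards the robot; it slides easily along the rail
- handle (a point): point in the caddy's handle, at x = 0, y = 0, z = 0.155 of the caddy, 20 mm below its top: a black upright tab with a red centre line, 14 mm thick in the caddy's x, 32 mm wide in y, standing free above the deck; grip it from above across x. Held here, the caddy can be slid while it rests on the rail
- hook_mid (a point): point midway between the two hooks, at the top of the hook opening (x = 0.063, z = 0.112 of the caddy). Hooks at y = -0.05 and +0.05, each 20 mm wide, open downward: inside 19 mm wide, from the leg at x = 0.0535 (down to z = 0.01) to the lip at x = 0.0725 (down to z = 0.07, flared mouth). Hung, this point lies about on top of the rail, the lips against the rail's back
- narrow_a (a point): centre of the floor of the narrow round pocket on the caddy's -y side; the deck's top is 28 mm above this point; the pocket is 41 mm in diameter; z is the pocket's axis
- narrow_b (a point): centre of the floor of the narrow round pocket on the caddy's +y side; the deck's top is 28 mm above this point; the pocket is 41 mm in diameter; z is the pocket's axis
- wide_a (a point): centre of the floor of the wide round pocket on the caddy's -y side; the deck's top is 28 mm above this point; the pocket is 54 mm in diameter; z is the pocket's axis
- wide_b (a point): centre of the floor of the wide round pocket on the caddy's +y side; the deck's top is 28 mm above this point; the pocket is 54 mm in diameter; z is the pocket's axis
- bottle_1: slim white round bottle, 36 mm diameter, 58 mm tall, loose; may be absent; origin at the centre of its underside, z up. In a narrow pocket, 30 mm stand out of it
- bottle_2: slim white round bottle, 36 mm diameter, 58 mm tall, loose; may be absent; origin at the centre of its underside, z up. In a narrow pocket, 30 mm stand out of it
- jar_1: amber round jar with black lid, 49 mm diameter, 64 mm tall, loose; may be absent; origin at the centre of its underside, z up. In a wide pocket, 36 mm stand out of it. The bottles and jars stand left of a tall fixed machine (over x = 0.57, y = -0.05 to 0.27 in the world, 0.3 m high): carry them past in front of it
- jar_2: amber round jar with black lid, 49 mm diameter, 64 mm tall, loose; may be absent; origin at the centre of its underside, z up. In a wide pocket, 36 mm stand out of it. The bottles and jars stand left of a tall fixed machine (over x = 0.57, y = -0.05 to 0.27 in the world, 0.3 m high): carry them past in front of it
- felt_cone_0: bystander: felt polishing cone, 42 mm wide, 49 mm tall, origin at the centre of its underside, z up
- model_study: bystander: plaster jaw model, 54x68x29 mm, behind the rail, origin at the centre of its underside, z up
- wax_box: bystander: pink box, 68x104x22 mm, far right, origin at the centre of its underside, z up
- rubber_bowl_green: bystander: green bowl, 118 mm wide, 61 mm tall, far left, origin at the centre of its underside, z up

How it is judged:
By the outcome, as a careful person would: the job done as asked, in the order asked, and still so for the second after the job is handed in, with the robot touching nothing.
Of bottle_1, bottle_2, jar_1, jar_2 only 3 to 4 are there at a start; the rules pass over those that are not, and their reading is None.
At some moment in a run one of jar_1, jar_2 may be knocked a few centimetres aside while the robot is not near it.
It also fails if it takes over 208 s, if anything falls off the work surface, if the arm or the gripper's body presses on something with over 40 N, if the wrist force passes 120 N, or if a joint passes its speed limit or range.

## Working session

There is one attempt and no reset: what is moved stays moved. The work goes in short steps, Python scripts to look and compute and a shell command to move; the robot and the scene stay as the last step left them, time stands still between calls to the robot, and variables do not carry over. Pictures are saved under pics/ and viewed, at most 14 in all, crops included, and the job is handed in when it is done.

```bash
ls; mkdir -p pics
cat > h.py <<'E'
import numpy as np, cv2
from plant import ctrl
def snap(n,save=None):
    o=ctrl.get_obs(); s=ctrl.snapshot(n)
    if save: cv2.imwrite('pics/'+save,s['frame'][:,:,::-1])
    return s,o
def Rm(rpy):
    r,p,y=np.radians(rpy);c,sn=np.cos,np.sin
    return np.array([[c(y),-sn(y),0],[sn(y),c(y),0],[0,0,1]])@np.array([[c(p),0,sn(p)],[0,1,0],[-sn(p),0,c(p)]])@np.array([[1,0,0],[0,c(r),-sn(r)],[0,sn(r),c(r)]])
def cloud(s,o):
    z=s['z_map'];h,w=z.shape;f=h/2/np.tan(np.radians(s['fovy'])/2)
    u,v=np.meshgrid(np.arange(w),np.arange(h))
    P=np.stack([(u-s['cx'])/f*z,(v-s['cy'])/f*z,z],-1)
    if 'R' in s: return (P-s['t'])@np.asarray(s['R'])
    T=np.asarray(s['T_tool_cam']);P=P@T[:3,:3].T+T[:3,3]
    return P@Rm(o['orientation']).T+np.asarray(o['tool_pos'])
E
python3 - <<'E'
from h import *
for n in('top','side'):
    s,o=snap(n,n+'0.png');P=cloud(s,o);np.savez(n+'0.npz',P=P,f=s['frame'],z=s['z_map'])
    print(n,s['fovy'],s['cx'],s['cy'],s.get('t'),(s['z_map']>0).mean())
print(o)
E
```

```text
drive.py
pics
plant.py
top 54.01984071658762 315.87174354276203 239.71076485665213 [0.05791344 0.51763287 1.72494274] 0.9958268229166667
side 44.88102718829815 320.675111149858 240.34766964195003 [-0.03918173  0.47216284  1.62727026] 0.9959895833333333
{'clock': 0.05, 'joint_pos': array([-5.24766085e+01,  2.05926460e+01,  6.35675202e-01, -2.00183478e-02,
       -7.01347946e+01, -1.65057148e+01]), 'qvel': array([ 0.06157401,  0.01308826,  0.14355976,  0.0342449 ,  0.08394685,
       -0.03603601]), 'tau': array([-6.97047635e-04, -5.84669280e+01,  2.94059461e+01,  7.02587351e+00,
        1.03986834e-02, -8.26976930e-05]), 'tool_pos': array([ 0.24191127, -0.62970651,  0.25062374]), 'orientation': array([ 1.79906669e+02, -8.03104072e-03, -1.58989134e+02]), 'force': array([-1.13408329, -0.39700339,  0.1574317 ]), 'moment': array([-0.0130846 , -0.01941827,  0.00527939]), 'gripper_force': 0.0, 'opening': 0.08763500646171284}
```
View pics/top0.png

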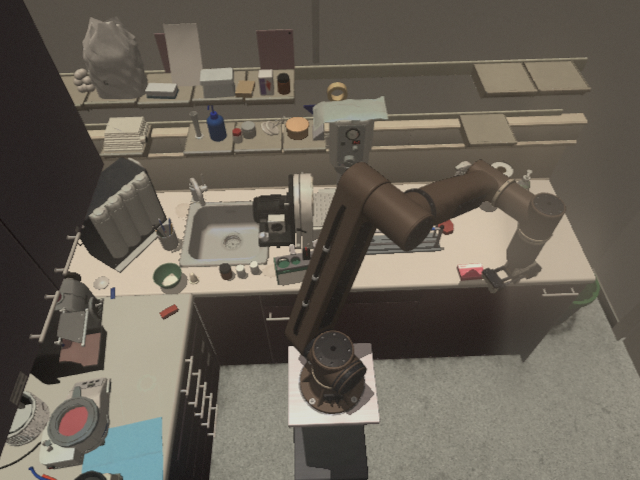

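View pics/side0.png

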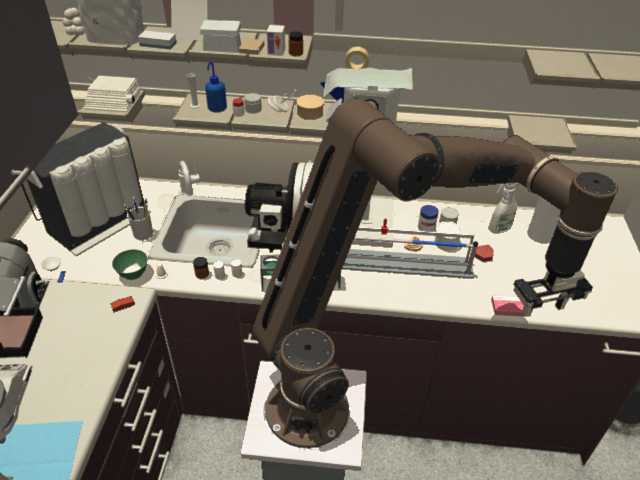

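The top view shows the jar at (226,271), the bottles at (241,271) and (255,268), the cone at (193,277) and the bowl at (167,275). The caddy, around (290,265), is partly hidden by the arm. The rail is near (400,240). In the side view the red clip is at (384,226) and the blue part of the rail is at about (440,243).

Run:
```python
from h import *
np.set_printoptions(precision=3,suppress=True)
T=np.load('top0.npz')['P'];S=np.load('side0.npz')['P']
for n,u,v in[('jar',226,269),('b',241,269),('b',255,266),('cone',193,276),('cad',280,275),('cad',283,258),('cad',305,250),('rail',430,250),('rail',440,230),('wax',470,271)]:print('top',n,T[v,u])
for n,u,v in[('jar',200,262),('b',219,265),('b',237,265),('cad',268,258),('clip',384,221),('clip',384,230),('blueL',416,243),('blueR',466,245),('caddy',330,280)]:print('side',n,S[v,u])
for n in('top','side'):
    d=np.load(n+'0.npz');P=d['P'];f=d['f'].astype(int);r,g,b=f[...,0],f[...,1],f[...,2]
    ok=(P[...,0]>.3)&(P[...,0]<.9)&(P[...,1]<.6)&(P[...,1]>-.6)&(P[...,2]>.02)&(P[...,2]<.3)
    for c,m in(('green',(g>r+25)&(g>b)),('red',(r>150)&(g<60)),('blue',(b>r+50)&(b>g+20))):
        q=P[m&ok]
        if len(q):print(n,c,len(q),np.percentile(q,[2,50,98],axis=0).round(3).tolist())
```

```text
top jar [0.471 0.415 0.065]
top b [0.472 0.354 0.059]
top b [0.488 0.297 0.054]
top cone [0.457 0.555 0.042]
top cad [ 0.478  0.196 -0.005]
top cad [0.492 0.176 0.099]
top cad [0.474 0.083 0.173]
top rail [ 0.577 -0.467  0.002]
top rail [ 0.584 -0.488  0.133]
top wax [ 0.444 -0.608  0.024]
side jar [0.485 0.423 0.057]
side b [0.489 0.359 0.046]
side b [0.48  0.294 0.063]
side cad [0.486 0.188 0.102]
side clip [ 0.635 -0.187  0.178]
side clip [ 0.627 -0.191  0.144]
side blueL [ 0.577 -0.299  0.141]
side blueR [ 0.587 -0.465  0.142]
side caddy [ 0.127 -0.042  0.392]
top green 31 [[0.461, 0.117, 0.073], [0.474, 0.168, 0.083], [0.486, 0.19, 0.089]]
top blue 2 [[0.592, -0.458, 0.134], [0.594, -0.457, 0.136], [0.595, -0.456, 0.138]]
side green 86 [[0.431, 0.163, 0.075], [0.473, 0.182, 0.083], [0.492, 0.209, 0.116]]
side red 10 [[0.631, -0.196, 0.143], [0.635, -0.188, 0.148], [0.648, -0.183, 0.152]]
side blue 271 [[0.581, -0.455, 0.083], [0.595, -0.365, 0.135], [0.851, -0.292, 0.147]]
```

```bash
cat >> h.py <<'E'
def goto(x,y,z,yaw,o=None):
    o=o or ctrl.get_obs();R=Rm(o['orientation']);d=R.T@(np.array([x,y,z])-o['tool_pos'])
    t=-(yaw-o['orientation'][2]);t=(t+180)%360-180
    print('pos',np.round(o['tool_pos'],4),'rpy',np.round(o['orientation'],2),'delta',np.round(d,4),'turn',round(t,2),'rows>=',int(np.ceil(max(np.linalg.norm(d)/.0625,abs(t)/10.7))),'F',np.round(o['force'],1),'op',round(o['opening'],4),'t',o['clock'])
E
python3 - <<'E'
from h import *
s,o=snap('wrist');print(s['fovy'],np.round(s['T_tool_cam'],3));goto(.45,-.3,.38,-90)
E
```

```text
69.21898487347816 [[ 0.    -0.953 -0.304  0.083]
 [ 1.    -0.     0.     0.001]
 [-0.    -0.304  0.953 -0.134]
 [ 0.     0.     0.     1.   ]]
pos [ 0.2419 -0.6298  0.2508] rpy [ 1.7993e+02 -1.0000e-02 -1.5899e+02] delta [-0.3125  0.2334 -0.1289] turn -68.99 rows>= 7 F [ 0.1  0.1 -0.2] op 0.0877 t 0.15
```

```bash
python3 drive.py '[[-0.02,0.02,-0.05,-9,0.088],[-0.07,0.05,-0.08,-18,0.088],[-0.12,0.09,-0.1,-27,0.088],[-0.17,0.13,-0.129,-37,0.088],[-0.22,0.165,-0.129,-47,0.088],[-0.27,0.2,-0.129,-58,0.088],[-0.3125,0.2334,-0.129,-69,0.088],[-0.3125,0.2334,-0.129,-69,0.088]]'
python3 - <<'E'
from h import *
s,o=snap('wrist','w1.png');P=cloud(s,o);np.savez('w1.npz',P=P,f=s['frame']);goto(.45,-.3,.38,-90)
E
```

```text
clock: 1.15
tool_pos: [0.4518, -0.2969, 0.3805]
orientation: [-180.0, 0.0, -89.6]
force: [-0.1, 0.2, 0.0]
opening: 0.0876
gripper_force: 0.0
pos [ 0.4511 -0.2982  0.3805] rpy [ 1.800e+02  1.000e-02 -8.974e+01] delta [0.0018 0.0011 0.0005] turn 0.26 rows>= 1 F [ 0.8 -1.3 -0. ] op 0.0879 t 1.2
```

View pics/w1.png

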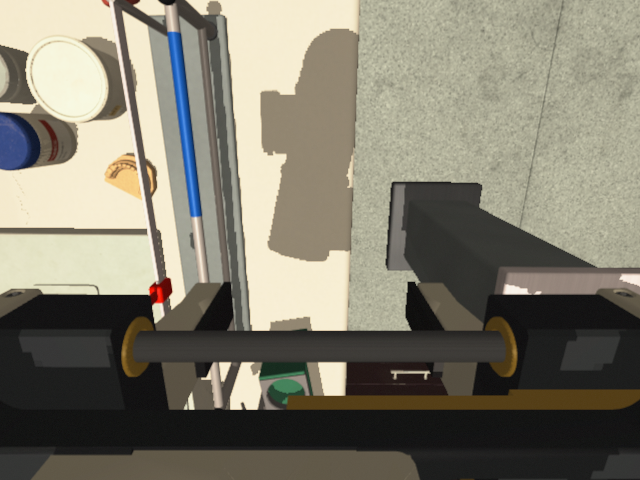

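The wrist view shows the blue rail from (172,32) to (195,216), the red clip at (160,291), and the white strip to the left of the rail. One end of the caddy is at (285,385).

Run:
```python
from h import *
np.set_printoptions(precision=4,suppress=True)
s,o=snap('wrist');P=cloud(s,o);np.savez('w1.npz',P=P,f=s['frame'])
f=s['frame'].astype(int);r,g,b=f[...,0],f[...,1],f[...,2]
m=(b>r+60)&(b>g+30)&(P[...,2]>.12)&(P[...,2]<.16)
q=P[m];print('blue',len(q),q.min(0),q.max(0),np.median(q,0))
A=np.polyfit(q[:,1],q[:,0],1);print('fit x=',A,'yaw',-np.degrees(np.arctan(A[0])))
print('top z',np.percentile(q[:,2],[50,90,98]))
v,u=np.nonzero(m);print(u.min(),u.max(),v.min(),v.max())
# whole rail: points near line with z .12-.16
m2=(P[...,2]>.128)&(P[...,2]<.15)&(abs(P[...,0]-np.polyval(A,P[...,1]))<.012);q2=P[m2];print('rail',q2.min(0),q2.max(0))
B=np.polyfit(q2[:,1],q2[:,0],1);print(B,-np.degrees(np.arctan(B[0])))
m=(r>150)&(g<60)&(P[...,2]>.1)&(P[...,2]<.22);m[:, 300:]=0;q=P[m];print('clip',len(q),q.min(0),q.max(0),np.median(q,0))
m=(P[...,2]>.145)&(P[...,2]<.165)&(P[...,1]<-.4)&(P[...,0]>.5);q=P[m];print('post',len(q),q.min(0),q.max(0)) if len(q) else 0
goto(.45,.03,.4,-90)
```

```text
blue 2182 [ 0.5821 -0.4638  0.135 ] [ 0.5958 -0.2844  0.1462] [ 0.5879 -0.3842  0.1423]
fit x= [-0.0173  0.5817] yaw 0.9882560607846658
top z [0.1423 0.1438 0.1445]
166 200 34 217
rail [ 0.576  -0.494   0.1281] [ 0.6    -0.0127  0.15  ]
[-0.0172  0.582 ] 0.9876148360553513
clip 119 [ 0.6339 -0.2006  0.1446] [ 0.6474 -0.1806  0.1537] [ 0.6375 -0.1933  0.1476]
post 127 [ 0.5833 -0.4893  0.145 ] [ 0.6    -0.4021  0.1553]
pos [ 0.4504 -0.2993  0.3805] rpy [179.99   0.   -89.9 ] delta [-0.3293 -0.0001 -0.0195] turn 0.1 rows>= 6 F [ 0.4 -0.5  0.1] op 0.0879 t 1.25
```

```bash
python3 drive.py '[[-0.06,0.005,-0.03,0,0.088],[-0.12,0.01,-0.04,0,0.088],[-0.18,0.01,-0.04,0,0.088],[-0.24,0.01,-0.04,0,0.088],[-0.28,0.01,-0.04,0,0.088],[-0.3,0.01,-0.04,0,0.088],[-0.3,0.01,-0.04,0,0.088],[-0.3,0.01,-0.04,0,0.088]]'
python3 - <<'E'
from h import *
s,o=snap('wrist','w2.png');P=cloud(s,o);np.savez('w2.npz',P=P,f=s['frame']);goto(.45,.03,.4,-90)
E
```

```text
clock: 2.25
tool_pos: [0.44, -0.0013, 0.4205]
orientation: [180.0, -0.0, -90.1]
force: [0.5, 0.1, 0.4]
opening: 0.0878
gripper_force: 0.0
pos [ 0.44   -0.0013  0.4205] rpy [ 1.7999e+02 -1.0000e-02 -9.0110e+01] delta [-0.0314 -0.01    0.0205] turn -0.11 rows>= 1 F [ 0.2 -1.   0.3] op 0.0873 t 2.3
```

View pics/w2.png

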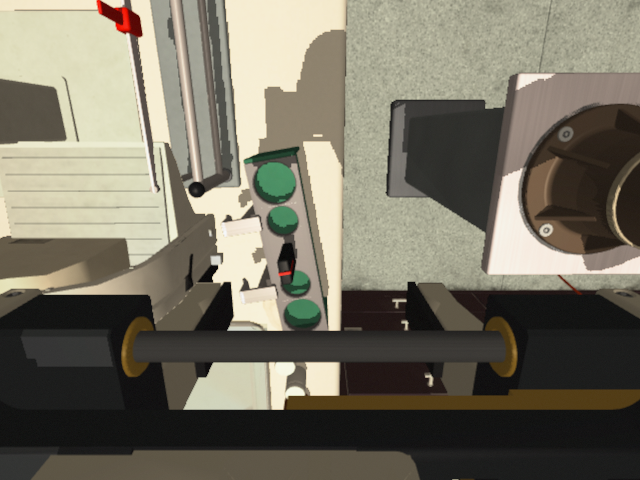

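The caddy lies between about (270,150) and (310,330). From right to left it has a wide pocket, a narrow pocket, the handle at (287,263), a narrow pocket and a wide pocket. Its hooks are at (240,226) and (258,295), and it is yawed by several degrees.

Run:
```python
from h import *
np.set_printoptions(precision=4,suppress=True)
s,o=snap('wrist');P=cloud(s,o);f=s['frame'].astype(int);r,g,b=f[...,0],f[...,1],f[...,2]
reg=np.zeros(r.shape,bool);reg[140:330,215:335]=1
dk=reg&(abs(P[...,2]-.110)<.006);q=P[dk];
d=q[(q[:,0]>.40)&(q[:,0]<.56)]
print('deck',len(d),np.median(d,0))
rect=cv2.minAreaRect((d[:,:2]*1000).astype(np.float32));print(rect)
h=P[reg&(P[...,2]>.13)&(P[...,0]<.54)];print('handle',len(h),h.min(0),h.max(0),np.median(h,0),cv2.minAreaRect((h[h[:,2]>.168][:,:2]*1000).astype(np.float32)))
gm=(reg&(g>r+25)).astype(np.uint8);n,l,st,c=cv2.connectedComponentsWithStats(gm)
for i in range(1,n):
    if st[i,4]>80:
        q=P[l==i];print(st[i],q.min(0),q.max(0),np.median(q,0))
w=reg&(r>190)&(P[...,2]>.09)&(P[...,2]<.135);n,l,st,c=cv2.connectedComponentsWithStats(w.astype(np.uint8))
for i in range(1,n):
    if st[i,4]>30:
        q=P[l==i];print('hook',st[i],q.min(0),q.max(0),np.median(q,0),cv2.minAreaRect((q[:,:2]*1000).astype(np.float32)))
```

```text
deck 4836 [0.4816 0.061  0.1109]
((502.89190673828125, 80.06971740722656), (110.51129150390625, 257.0914611816406), 9.612446784973145)
handle 1399 [ 0.4389 -0.0832  0.13  ] [0.4895 0.0962 0.5546] [0.483  0.0007 0.4028] ((473.67242431640625, 4.1684722900390625), (184.50650024414062, 36.70734405517578), 79.53168487548828)
[244 151  51  13 186] [ 0.4389 -0.0832  0.0986] [ 0.5327 -0.0406  0.5546] [ 0.5022 -0.0479  0.1107]
[ 255  162   41   41 1269] [ 0.4389 -0.0832  0.0803] [0.5255 0.0151 0.5546] [ 0.4982 -0.0137  0.0831]
[269 206  29  27 608] [ 0.4389 -0.0832  0.0807] [0.5089 0.0587 0.5546] [0.4892 0.0392 0.0831]
[284 271  26  23 370] [ 0.4389 -0.0832  0.0805] [0.4912 0.154  0.5546] [0.4698 0.1385 0.0831]
[285 299  35  26 713] [ 0.4389 -0.0832  0.0798] [0.491  0.2069 0.5546] [0.465  0.1856 0.0831]
hook [243 164   7  25  31] [ 0.5281 -0.0388  0.1059] [ 0.534  -0.0091  0.1125] [ 0.5311 -0.0243  0.1109] ((530.9144897460938, -23.991130828857422), (1.6025530099868774, 30.258968353271484), 9.8334379196167)
hook [221 217  42  30 585] [0.5155 0.0269 0.1092] [0.5666 0.0691 0.1214] [0.5397 0.0404 0.1191] ((541.0517578125, 47.965980529785156), (42.189598083496094, 51.054019927978516), 89.9073486328125)
hook [239 287  38  18 464] [0.4986 0.1259 0.1101] [0.5497 0.1525 0.1211] [0.5238 0.1387 0.1191] ((523.8157958984375, 141.2305450439453), (50.412845611572266, 26.918067932128906), 5.827002048492432)
```

Run:
```python
from h import *
np.set_printoptions(precision=4,suppress=True)
s,o=snap('wrist');P=cloud(s,o);f=s['frame'].astype(int);r,g,b=f[...,0],f[...,1],f[...,2];z=s['z_map']
P[z<=.05]=np.nan
reg=np.zeros(r.shape,bool);reg[140:335,215:335]=1
ok=reg&np.isfinite(P[...,2])&(P[...,2]<.2)
def rect(q):return cv2.minAreaRect((q[:,:2]*1000).astype(np.float32))
h=P[ok&(P[...,2]>.165)];print('handle top',len(h),h.min(0),h.max(0),rect(h))
red=P[ok&(r>150)&(g<70)&(P[...,2]>.12)];print('red',len(red),red.min(0),red.max(0),np.median(red,0))
fl=P[ok&(abs(P[...,2]-.083)<.004)&(g>r+15)]
lab=[(.4985,-.0137,.03),(.489,.0392,.023),(.470,.1385,.023),(.463,.19,.03)]
for x,y,R in lab:
    q=fl[np.hypot(fl[:,0]-x,fl[:,1]-y)<R];print('pocket',len(q),q.min(0),q.max(0),cv2.minEnclosingCircle((q[:,:2]*1000).astype(np.float32)))
hk=P[ok&(abs(P[...,2]-.119)<.003)&(P[...,0]>.495)]
for y in(.045,.14):
    q=hk[abs(hk[:,1]-y)<.02];print('hook',len(q),q.min(0),q.max(0),rect(q))
q=P[ok&(abs(P[...,2]-.110)<.003)&(P[...,0]<.55)]
# deck front edge per y bin
for y in np.arange(-.03,.2,.04):
    k=q[abs(q[:,1]-y)<.004];k and 0 if False else None
    if len(k):print('edge',y,k[:,0].min(),k[:,0].max())
```

```text
handle top 337 [0.4713 0.0637 0.165 ] [0.4888 0.0957 0.1791] ((480.31207275390625, 80.18746185302734), (14.516963958740234, 31.958707809448242), 11.133060455322266)
red 28 [0.473  0.0784 0.1762] [0.4861 0.0828 0.1788] [0.4807 0.0802 0.1777]
pocket 1259 [ 0.4725 -0.0391  0.0805] [0.5257 0.0153 0.0858] ((499.13275146484375, -11.900620460510254), 27.794729232788086)
pocket 621 [0.4697 0.0217 0.0806] [0.5102 0.0598 0.0857] ((489.6564025878906, 40.31305694580078), 20.597179412841797)
pocket 375 [0.4538 0.1173 0.0808] [0.4926 0.1541 0.0856] ((473.23370361328125, 136.6478729248047), 19.685497283935547)
pocket 753 [0.4376 0.1645 0.0795] [0.4912 0.2092 0.0869] ((464.45037841796875, 187.25430297851562), 26.922269821166992)
hook 588 [0.5145 0.0266 0.1161] [0.5666 0.0538 0.1218] ((540.8394165039062, 40.480690002441406), (50.97458267211914, 20.49240493774414), 9.997143745422363)
hook 497 [0.4979 0.1252 0.116 ] [0.5502 0.1535 0.1219] ((523.8304443359375, 138.79989624023438), (50.972530364990234, 20.929611206054688), 10.365044593811035)
edge -0.03 0.46529414281302744 0.533199863511987
edge 0.010000000000000002 0.45837261995379475 0.525881463033968
edge 0.05 0.4521902391465854 0.5187034152600712
edge 0.09 0.4457683411708893 0.5122899053598462
edge 0.13 0.43900785765718214 0.5496335636462865
edge 0.17 0.43188401102270163 0.499477467975364
```

Run:
```python
from h import *
np.set_printoptions(precision=3,suppress=True)
for n in('top0','side0','w2'):
    d=np.load(n+'.npz');P=d['P']
    for y in np.arange(-.10,.3,.03):
        out=[]
        for z0,z1 in((.03,.1),(.1,.19),(.19,.25),(.25,.33)):
            k=P[(abs(P[...,1]-y)<.015)&(P[...,2]>z0)&(P[...,2]<z1)&(P[...,0]>.535)&(P[...,0]<.8)]
            out.append((len(k),round(k[:,0].min(),3)) if len(k) else None)
        print(n,round(y,2),out)
goto(.4803,.0802,.26,-80.2)
```

```text
top0 -0.1 [None, None, None, None]
top0 -0.07 [None, None, (2, np.float64(0.795)), (6, np.float64(0.791))]
top0 -0.04 [None, (20, np.float64(0.749)), None, None]
top0 -0.01 [None, (115, np.float64(0.661)), None, None]
top0 0.02 [(18, np.float64(0.619)), (225, np.float64(0.614)), None, None]
top0 0.05 [(59, np.float64(0.538)), (170, np.float64(0.535)), (73, np.float64(0.607)), (140, np.float64(0.628))]
top0 0.08 [(69, np.float64(0.603)), (95, np.float64(0.602)), (104, np.float64(0.599)), (249, np.float64(0.618))]
top0 0.11 [(75, np.float64(0.592)), (96, np.float64(0.601)), (110, np.float64(0.605)), (216, np.float64(0.625))]
top0 0.14 [(79, np.float64(0.543)), (103, np.float64(0.536)), (92, np.float64(0.605)), (164, np.float64(0.627))]
top0 0.17 [(109, np.float64(0.611)), (79, np.float64(0.597)), (135, np.float64(0.602)), (45, np.float64(0.628))]
top0 0.2 [(72, np.float64(0.615)), (74, np.float64(0.59)), (189, np.float64(0.599)), (5, np.float64(0.637))]
top0 0.23 [(82, np.float64(0.608)), (60, np.float64(0.592)), (189, np.float64(0.601)), None]
top0 0.26 [(140, np.float64(0.608)), (61,
[... 1563 characters left out ...]
, np.float64(0.535)), (4479, np.float64(0.535)), (3705, np.float64(0.609)), (2155, np.float64(0.628))]
w2 0.08 [(332, np.float64(0.605)), (1172, np.float64(0.608)), (991, np.float64(0.609)), (42, np.float64(0.628))]
w2 0.11 [(396, np.float64(0.593)), (540, np.float64(0.603)), (388, np.float64(0.609)), None]
w2 0.14 [(207, np.float64(0.543)), (165, np.float64(0.535)), None, None]
w2 0.17 [(5, np.float64(0.618)), None, None, None]
w2 0.2 [None, None, None, None]
w2 0.23 [None, None, None, None]
w2 0.26 [None, None, None, None]
w2 0.29 [None, None, None, None]
pos [ 0.44  -0.001  0.42 ] rpy [180.    -0.01 -90.1 ] delta [-0.082 -0.04   0.161] turn -9.9 rows>= 3 F [-1.  -0.2  0.6] op 0.0878 t 2.4
```

```bash
python3 drive.py '[[-0.03,-0.015,0.02,-5,0.088],[-0.06,-0.03,0.06,-9.9,0.088],[-0.082,-0.04,0.11,-9.9,0.088],[-0.082,-0.04,0.16,-9.9,0.088],[-0.082,-0.04,0.16,-9.9,0.088],[-0.082,-0.04,0.16,-9.9,0.088]]'; python3 -c "
from h import *
goto(.4803,.0802,.161,-80.2)"
```

```text
clock: 3.15
tool_pos: [0.4811, 0.0816, 0.2627]
orientation: [-179.9, -0.0, -80.1]
force: [0.0, 0.0, 0.4]
opening: 0.0877
gripper_force: 0.0
pos [0.4811 0.0816 0.2627] rpy [-1.7987e+02 -1.0000e-02 -8.0110e+01] delta [0.0012 0.0013 0.1017] turn 0.09 rows>= 2 F [0.  0.  0.4] op 0.0877 t 3.15
```

```bash
python3 drive.py '[[0.001,0.001,0.04,0,0.088],[0.001,0.001,0.08,0,0.06],[0.001,0.001,0.1,0,0.06],[0.001,0.001,0.101,0,0.03],[0.001,0.001,0.101,0,0.0],[0.001,0.001,0.101,0,0.0],[0.001,0.001,0.101,0,0.0],[0.001,0.001,0.101,0,0.0]]'; python3 drive.py '[[0,0,0,0,0],[0,0,0,0,0],[0,0,-0.005,0,0],[0,0,-0.01,0,0],[0,0,-0.01,0,0],[0,0,-0.01,0,0]]'
```

```text
clock: 4.15
tool_pos: [0.4793, 0.0808, 0.1599]
orientation: [-180.0, 0.0, -80.1]
force: [0.3, -0.0, -0.1]
opening: 0.0234
gripper_force: 0.0
clock: 4.9
tool_pos: [0.479, 0.0807, 0.1695]
orientation: [180.0, 0.0, -80.1]
force: [-1.1, 0.7, -3.8]
opening: 0.0137
gripper_force: 30.0
```

```bash
python3 drive.py '[[0,0,-0.02,0,0],[0,0,-0.05,0,0],[0,0.01,-0.08,0,0],[0,0.02,-0.1,0,0],[0,0.02,-0.1,0,0]]'; python3 -c "
from h import *
goto(.46,-.15,.27,-89.0);goto(.46,-.375,.27,-89.0)"
```

```text
clock: 5.52
tool_pos: [0.4597, 0.0775, 0.2709]
orientation: [-179.8, 0.1, -80.1]
force: [0.4, -0.1, -4.9]
opening: 0.014
gripper_force: 30.0
pos [0.4597 0.0775 0.2709] rpy [-1.7983e+02  7.0000e-02 -8.0070e+01] delta [0.2242 0.0389 0.0005] turn 8.93 rows>= 4 F [ 0.4 -0.1 -4.9] op 0.014 t 5.525
pos [0.4597 0.0775 0.2709] rpy [-1.7983e+02  7.0000e-02 -8.0070e+01] delta [4.458e-01 7.770e-02 1.000e-04] turn 8.93 rows>= 8 F [ 0.4 -0.1 -4.9] op 0.014 t 5.525
```

```bash
python3 drive.py '[[0.03,0.005,0,1,0],[0.08,0.014,0,2.5,0],[0.135,0.023,0,4,0],[0.19,0.033,0,5.5,0],[0.245,0.043,0,7,0],[0.30,0.052,0,8.9,0],[0.355,0.062,0,8.9,0],[0.395,0.069,0,8.9,0]]'; python3 drive.py '[[0.03,0,0,0,0],[0.045,0.001,0,0,0],[0.05,0.001,0,0,0],[0.05,0.001,0,0,0],[0.05,0.001,0,0,0]]'
python3 - <<'E'
from h import *
np.set_printoptions(precision=4,suppress=True)
s,o=snap('wrist','w3.png');P=cloud(s,o);np.savez('w3.npz',P=P,f=s['frame'],z=s['z_map']);goto(.526,-.375,.27,-89)
E
```

```text
clock: 6.52
tool_pos: [0.4589, -0.3259, 0.2675]
orientation: [179.9, 0.1, -89.1]
force: [0.6, 0.3, -3.4]
opening: 0.0139
gripper_force: 30.0
clock: 7.15
tool_pos: [0.4596, -0.3729, 0.2697]
orientation: [-180.0, 0.0, -88.9]
force: [-1.0, -0.2, -3.4]
opening: 0.0142
gripper_force: 30.0
pos [ 0.4596 -0.3729  0.2698] rpy [-179.97   -0.    -88.93] delta [ 0.0033 -0.0664 -0.0002] turn 0.07 rows>= 2 F [ 0.4 -0.4 -3.9] op 0.0138 t 7.2
```

View pics/w3.png

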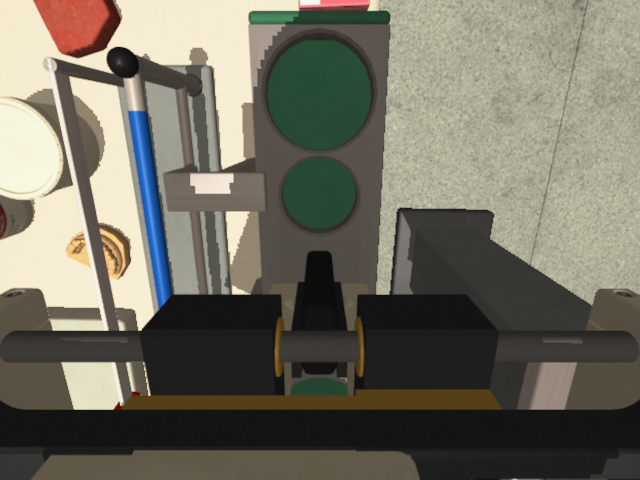

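The wrist view shows the held caddy with its right hook at (165-265, 172-210), the blue rail at (150,200), wide_a at (319,92) and narrow_a at (319,193).

Run:
```python
from h import *
np.set_printoptions(precision=4,suppress=True)
d=np.load('w3.npz');P=d['P'];f=d['f'].astype(int);z=d['z'];r,g,b=f[...,0],f[...,1],f[...,2];P[z<.05]=np.nan
o=ctrl.get_obs();t=o['tool_pos'];print(t)
hk=np.zeros(r.shape,bool);hk[165:218,160:250]=1
q=P[hk&(P[...,2]>.19)];print('hook',len(q),q.min(0),q.max(0),np.median(q,0))
m=(b>r+60)&(b>g+30)&(P[...,2]>.12)&(P[...,2]<.16);q=P[m];A=np.polyfit(q[:,1],q[:,0],1);print('rail',A,q.min(0),q.max(0),np.polyval(A,-.374))
q=P[m&(abs(P[...,1]+.43)<.01)];print('slice',q[:,0].min(),q[:,0].max(),np.polyval(A,-.43))
dk=np.zeros(r.shape,bool);dk[25:290,250:388]=1
q=P[dk&(abs(P[...,2]-.22)<.012)&(g<r+10)];q=q[abs(q[:,2]-np.median(q[:,2]))<.008]
c=np.linalg.lstsq(np.c_[q[:,:2]-t[:2],np.ones(len(q))],q[:,2],rcond=None)[0];print('deck plane',c,len(q),q.min(0),q.max(0))
gm=(dk&(g>r+20)).astype(np.uint8);n,l,st,cc=cv2.connectedComponentsWithStats(gm)
for i in range(1,n):
    if st[i,4]>200:
        k=P[l==i];k=k[abs(k[:,2]-np.nanmedian(k[:,2]))<.004];print('pk',st[i],np.array(cv2.minEnclosingCircle((k[:,:2]*1000).astype(np.float32))[0])/1000-t[:2],np.median(k,0)-t)
```

```text
[ 0.4596 -0.3729  0.2698]
hook 3601 [ 0.4945 -0.4324  0.1901] [ 0.5387 -0.4119  0.231 ] [ 0.5163 -0.4234  0.2287]
rail [-0.016  0.582] [ 0.5824 -0.4633  0.1356] [ 0.5965 -0.3073  0.1455] 0.5879833314798167
slice 0.5843263083255207 0.595614333569227 0.5888810475509981
deck plane [0.0062 0.0109 0.2212] 18710 [ 0.4258 -0.5006  0.2126] [ 0.4949 -0.3646  0.2286]
pk [ 268   39  103  111 8928] [ 0.001  -0.0985] [ 0.001  -0.0997 -0.0773]
pk [ 283  158   72   70 3934] [-0.0001 -0.043 ] [-0.0001 -0.0437 -0.077 ]
```

```bash
python3 drive.py '[[0,-0.03,0,0,0],[0.001,-0.055,0,0,0],[0.001,-0.0655,0.01,0,0],[0.001,-0.0655,0.03,0,0],[0.001,-0.0655,0.03,0,0],[0.001,-0.0655,0.03,0,0]]'
python3 - <<'E'
from h import *
goto(.525,-.374,.20,-89)
s,o=snap('wrist');P=cloud(s,o);z=s['z_map'];P[z<.05]=np.nan;f=s['frame'].astype(int);r,g,b=f[...,0],f[...,1],f[...,2]
hk=np.zeros(r.shape,bool);hk[165:218,160:250]=1
q=P[hk&(P[...,2]>.16)];print('hook',np.nanmax(q,0),np.nanmin(q,0))
m=(b>r+60)&(b>g+30)&(P[...,2]>.12)&(P[...,2]<.16);q=P[m];A=np.polyfit(q[:,1],q[:,0],1);print('rail',A,np.polyval(A,-.42),q.min(0),q.max(0))
E
```

```text
clock: 7.95
tool_pos: [0.5248, -0.3736, 0.2402]
orientation: [-180.0, -0.0, -89.0]
force: [1.0, -0.5, -2.9]
opening: 0.0139
gripper_force: 30.0
pos [ 0.5248 -0.3736  0.2402] rpy [-1.7999e+02 -3.0000e-02 -8.8970e+01] delta [ 0.0004 -0.0002  0.0402] turn 0.03 rows>= 1 F [ 1.  -0.5 -2.9] op 0.0139 t 7.95
hook [ 0.60393887 -0.41255175  0.20144591] [ 0.55968359 -0.43321058  0.160032  ]
rail [-0.01920183  0.5814274 ] 0.5894921688699744 [ 0.58323939 -0.46348344  0.13624526] [ 0.59678517 -0.33682791  0.1449891 ]
```

```bash
python3 drive.py '[[0,-0.001,0.01,0,0],[0,-0.001,0.02,0,0],[0,-0.001,0.03,0,0],[0,-0.001,0.038,0,0],[0,-0.001,0.042,0,0],[0,-0.001,0.042,0,0]]'
```

```text
clock: 8.75
tool_pos: [0.5258, -0.3736, 0.1972]
orientation: [180.0, 0.0, -89.0]
force: [0.2, -1.0, -3.1]
opening: 0.0136
gripper_force: 30.0
```

```bash
python3 drive.py '[[0,0,0.003,0,0],[0,0,0.006,0,0],[0,0,0.006,0,0]]'
```

```text
clock: 9.12
tool_pos: [0.5257, -0.3735, 0.1913]
orientation: [180.0, 0.0, -89.0]
force: [0.7, 0.8, -4.2]
opening: 0.0138
gripper_force: 30.0
```

```bash
python3 drive.py '[[0,0,0.001,0,0],[0,0,0.002,0,0],[0,0,0.002,0,0]]'; python3 drive.py '[[0,0,0.001,0,0],[0,0,0.0015,0,0],[0,0,0.0015,0,0]]'
```

```text
clock: 9.5
tool_pos: [0.526, -0.3736, 0.1898]
orientation: [-180.0, -0.0, -89.0]
force: [-1.1, 0.7, -2.4]
opening: 0.0139
gripper_force: 30.0
clock: 9.88
tool_pos: [0.5259, -0.3736, 0.1894]
orientation: [-179.9, -0.0, -89.0]
force: [-3.4, 4.2, 5.3]
opening: 0.0134
gripper_force: 30.0
```

Run:
```python
from h import *
np.set_printoptions(precision=4,suppress=True)
for n in('w1','w2','w3'):
    d=np.load(n+'.npz');P=d['P'];f=d['f'].astype(int);r,g,b=f[...,0],f[...,1],f[...,2]
    m=(r>120)&(g<70)&(b<70)&(P[...,2]>.1)&(P[...,2]<.22)&(P[...,0]>.6)&(P[...,0]<.68)&(abs(P[...,1]+.19)<.04)
    q=P[m];
    if len(q):
        print(n,len(q),q.min(0),q.max(0))
        for a,c in((.135,.15),(.15,.17),(.17,.2)):
            k=q[(q[:,2]>a)&(q[:,2]<c)]
            if len(k):print(a,len(k),np.percentile(k,[3,97],axis=0))
```

```text
w1 147 [ 0.6332 -0.2008  0.1419] [ 0.6478 -0.1806  0.1537]
0.135 143 [[ 0.634  -0.2001  0.1446]
 [ 0.6466 -0.1815  0.1492]]
0.15 4 [[ 0.6367 -0.1951  0.1501]
 [ 0.6433 -0.1844  0.1536]]
w2 299 [ 0.6336 -0.2031  0.1239] [ 0.6472 -0.178   0.1862]
0.135 230 [[ 0.6339 -0.1989  0.1446]
 [ 0.6462 -0.1785  0.1492]]
0.15 15 [[ 0.6358 -0.1954  0.15  ]
 [ 0.644  -0.1808  0.1651]]
0.17 51 [[ 0.6396 -0.1941  0.1823]
 [ 0.6425 -0.1839  0.186 ]]
w3 1 [ 0.6477 -0.1997  0.1398] [ 0.6477 -0.1997  0.1398]
0.135 1 [[ 0.6477 -0.1997  0.1398]
 [ 0.6477 -0.1997  0.1398]]
```

```bash
python3 drive.py '[[0,0,-0.0007,0,0],[-0.015,0,-0.0007,0,0],[-0.04,0,-0.0007,0,0],[-0.07,0,-0.0007,0,0],[-0.09,0,-0.0007,0,0],[-0.09,0,-0.0007,0,0]]'
```

```text
clock: 10.62
tool_pos: [0.5247, -0.2815, 0.1894]
orientation: [-179.9, 0.0, -88.8]
force: [-1.7, 4.2, 5.9]
opening: 0.0138
gripper_force: 30.0
```

```bash
python3 drive.py '[[-0.02,0,0,0,0],[-0.045,0,0,0,0],[-0.07,0,0,0,0],[-0.084,0,0,0,0],[-0.09,0,0,0,0],[-0.09,0,0,0,0],[-0.09,0,0,0,0]]'; python3 -c "
from h import *
s,o=snap('top','t1.png');goto(.5228,-.1927,.1894,-89)"
```

```text
clock: 11.5
tool_pos: [0.5229, -0.1931, 0.1892]
orientation: [-180.0, 0.1, -89.0]
force: [-2.9, 3.0, 9.4]
opening: 0.014
gripper_force: 30.0
pos [ 0.5229 -0.193   0.1892] rpy [-1.7996e+02  6.0000e-02 -8.8970e+01] delta [-0.0003  0.     -0.0002] turn 0.03 rows>= 1 F [-2.4  4.6  9.3] op 0.0138 t 11.55
```

```bash
python3 drive.py '[[0,0,-0.0008,0,0.02],[0,0,-0.0008,0,0.04],[0,0,-0.0008,0,0.05],[0,0,-0.0008,0,0.05],[0,0,-0.0008,0,0.05],[0,0,-0.03,0,0.05],[0,0,-0.08,0,0.05],[0,0,-0.12,0,0.05]]'; python3 drive.py '[[0.03,0.01,-0.04,0,0.088],[0.06,0.02,-0.08,0,0.088],[0.06,0.02,-0.08,0,0.088],[0.06,0.02,-0.08,0,0.088],[0.06,0.02,-0.08,0,0.088]]';python3 - <<'E'
from h import *
s,o=snap('wrist','w4.png');P=cloud(s,o);np.savez('w4.npz',P=P,f=s['frame'],z=s['z_map'],t=o['tool_pos']);goto(.5,-.2,.38,-89)
E
```

```text
clock: 12.55
tool_pos: [0.5229, -0.1937, 0.3107]
orientation: [-179.9, -0.0, -89.0]
force: [0.4, 0.3, -0.5]
opening: 0.05
gripper_force: 0.0
clock: 13.18
tool_pos: [0.5036, -0.2534, 0.3876]
orientation: [179.9, 0.0, -89.0]
force: [0.2, 0.3, 0.1]
opening: 0.0873
gripper_force: 0.0
pos [ 0.5036 -0.2534  0.3877] rpy [ 1.799e+02  3.000e-02 -8.894e+01] delta [-0.0534  0.0026  0.0077] turn 0.06 rows>= 1 F [ 0.5 -0.1  0. ] op 0.0874 t 13.225
```

View pics/w4.png

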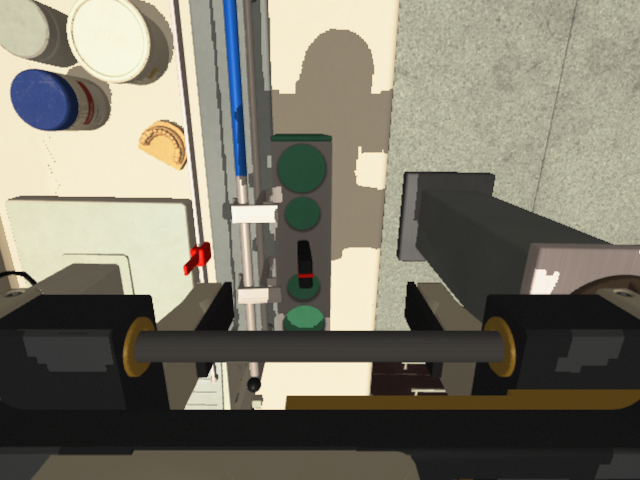

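The caddy hangs by both hooks on the rail, at (253,213) and (258,295). The handle is at (305,262) and the clip at (198,258).

```bash
cat > m.py <<'E'
from h import *
np.set_printoptions(precision=4,suppress=True)
def meas(s,o):
    P=cloud(s,o);f=s['frame'].astype(int);z=s['z_map'];r,g,b=f[...,0],f[...,1],f[...,2];P[z<.05]=np.nan
    X,Y,Z=P[...,0],P[...,1],P[...,2]
    q=P[(r>120)&(g<70)&(b<70)&(Z>.14)&(Z<.2)&(X>.62)&(X<.67)&(abs(Y+.19)<.04)];print('clip',len(q),q.min(0),q.max(0))
    reg=(X>.45)&(X<.57)&(abs(Y+.19)<.15)
    h=P[reg&(Z>.19)&(Z<.215)];print('handle',len(h),h.min(0),h.max(0))
    h=P[reg&(Z>.16)&(r>140)&(g<70)];
    if len(h):print('red',len(h),np.median(h,0))
    fl=reg&(Z>.095)&(Z<.125)&(g>r+12)
    n,l,st,c=cv2.connectedComponentsWithStats(fl.astype(np.uint8))
    for i in range(1,n):
        if st[i,4]>120:
            q=P[l==i];print('pk',st[i],np.array(cv2.minEnclosingCircle((q[:,:2]*1000).astype(np.float32))[0])/1000,np.median(q,0),q.min(0),q.max(0))
    d=P[reg&(Z>.125)&(Z<.146)&(abs(X-.515)<.03)&(g<r+12)];
    if len(d):
        c=np.linalg.lstsq(np.c_[d[:,0]-.52,d[:,1]+.192,np.ones(len(d))],d[:,2],rcond=None)[0];print('deck',c,len(d),d.min(0),d.max(0))
    return P
E
python3 - <<'E'
from m import *
s,o=snap('wrist');meas(s,o);goto(.45,.22,.38,-90)
E
```

```text
clip 183 [ 0.6337 -0.201   0.1417] [ 0.6479 -0.1796  0.1863]
handle 433 [ 0.5081 -0.2096  0.1902] [ 0.5227 -0.1783  0.2037]
red 20 [ 0.5156 -0.194   0.2024]
pk [ 278  145   48   48 1767] [ 0.5234 -0.2884] [ 0.5238 -0.2888  0.1076] [ 0.496  -0.3151  0.1032] [ 0.5508 -0.2606  0.1247]
pk [285 198  35  32 861] [ 0.5223 -0.2354] [ 0.5225 -0.2347  0.1076] [ 0.5017 -0.2536  0.1049] [ 0.5432 -0.2141  0.1243]
pk [287 274  33  25 421] [ 0.5202 -0.1396] [ 0.5247 -0.1325  0.1079] [ 0.5001 -0.1541  0.1048] [ 0.5416 -0.1191  0.1234]
pk [283 306  41  25 843] [ 0.5201 -0.0845] [ 0.5193 -0.0871  0.1077] [ 0.4933 -0.1079  0.1041] [ 0.5475 -0.0698  0.1121]
deck [0.0729 0.0001 0.1351] 4645 [ 0.4862 -0.322   0.1251] [ 0.545  -0.0838  0.1459]
pos [ 0.5037 -0.2534  0.3878] rpy [179.91   0.02 -88.94] delta [-0.4743  0.045   0.0081] turn 1.06 rows>= 8 F [-0.1  0.3  0.6] op 0.0876 t 13.275
```

```bash
python3 drive.py '[[-0.03,0.02,0,0,0.088],[-0.09,0.04,0,1,0.088],[-0.15,0.05,0,1,0.088],[-0.21,0.06,0,1,0.088],[-0.27,0.06,0,1,0.088],[-0.33,0.06,0,1,0.088],[-0.39,0.06,0,1,0.088],[-0.45,0.06,0,1,0.088]]'; python3 drive.py '[[-0.04,0,0,0,0.088],[-0.06,0,0,0,0.088],[-0.07,0,0,0,0.088],[-0.07,0,0,0,0.088],[-0.07,0,0,0,0.088]]';python3 - <<'E'
from h import *
s,o=snap('wrist','w5.png');P=cloud(s,o);np.savez('w5.npz',P=P,f=s['frame'],z=s['z_map'],t=o['tool_pos']);goto(.5,-.2,.38,-89)
snap('top','t2.png')
E
```

```text
clock: 14.28
tool_pos: [0.435, 0.1972, 0.3887]
orientation: [-180.0, 0.0, -89.9]
force: [2.5, -0.9, 1.0]
opening: 0.0876
gripper_force: 0.0
clock: 14.9
tool_pos: [0.4359, 0.2639, 0.389]
orientation: [-180.0, 0.0, -90.0]
force: [-0.3, 0.8, 0.2]
opening: 0.0881
gripper_force: 0.0
pos [0.4359 0.2639 0.3891] rpy [-1.7998e+02  2.0000e-02 -9.0050e+01] delta [ 0.4639 -0.0645  0.0089] turn -1.05 rows>= 8 F [ 0.5 -0.7 -0.3] op 0.0877 t 14.95
```

View pics/w5.png

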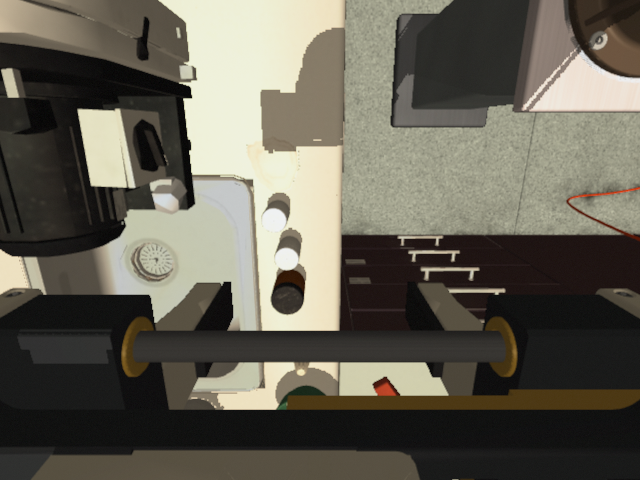

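View pics/t2.png

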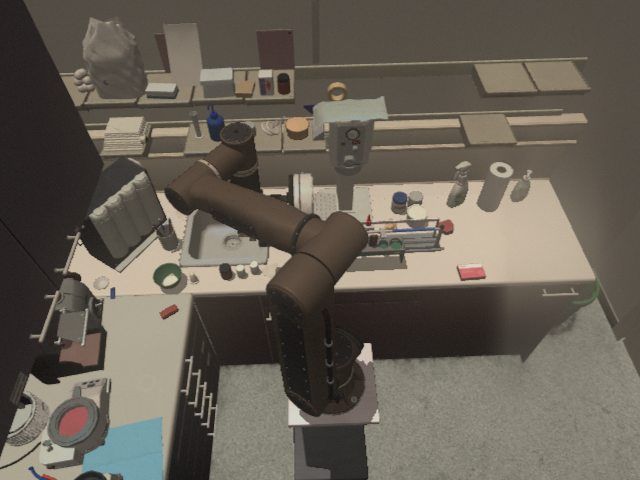

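The wrist view shows bottles at (275,218) and (289,250), one jar at (288,292) and the cone at (300,368). The top view shows only these three items on the worktop, so three are present.

```bash
cat > it.py <<'E'
from h import *
np.set_printoptions(precision=4,suppress=True)
def items(n='wrist'):
    s,o=snap(n);P=cloud(s,o);z=s['z_map'];P[z<.05]=np.nan;X,Y,Z=P[...,0],P[...,1],P[...,2]
    m=(X>.4)&(X<.56)&(Y>.22)&(Y<.6)&(Z>.035)&(Z<.075);N,l,st,c=cv2.connectedComponentsWithStats(m.astype(np.uint8))
    for i in range(1,N):
        if st[i,4]>60:
            q=P[l==i];t=q[q[:,2]>q[:,2].max()-.008];print(n,st[i],'top circle',np.array(cv2.minEnclosingCircle((t[:,:2]*1000).astype(np.float32))[0])/1000,cv2.minEnclosingCircle((t[:,:2]*1000).astype(np.float32))[1],'mid',(t.min(0)+t.max(0))/2,'zmax',q[:,2].max(),s['frame'][l==i].mean(0))
E
python3 -c "
from it import *
items();goto(.48,.296,.2,-90)"
```

```text
wrist [261 205  27  28 592] top circle [0.4982 0.3044] 17.921524047851562 mid [0.4978 0.3043 0.0579] zmax 0.06185895493952842 [215.3953 215.1875 210.1824]
wrist [274 242  26  29 574] top circle [0.4824 0.3615] 18.04477310180664 mid [0.4822 0.3614 0.058 ] zmax 0.06197703008585803 [205.5122 204.7021 196.493 ]
wrist [ 271  277   33   38 1013] top circle [0.4829 0.4243] 24.492965698242188 mid [0.4823 0.4238 0.0637] zmax 0.06762295796560647 [57.1017 49.4353 41.001 ]
wrist [295 363  13  13 142] top circle [0.4655 0.5616] 9.141996383666992 mid [0.4655 0.5612 0.048 ] zmax 0.05195178484485563 [174.831  159.2817 126.4789]
pos [0.4359 0.2641 0.3891] rpy [-179.98    0.03  -90.05] delta [-0.0319 -0.044   0.1891] turn -0.05 rows>= 4 F [-0.6  0.4  0.5] op 0.0874 t 15.05
```

```bash
python3 drive.py '[[-0.02,-0.03,0.05,0,0.088],[-0.04,-0.062,0.1,0,0.088],[-0.04,-0.062,0.16,0,0.088],[-0.04,-0.062,0.2,0,0.07],[-0.04,-0.062,0.22,0,0.07],[-0.04,-0.062,0.22,0,0.07]]';python3 -c "
from h import *
goto(.498,.3043,.067,-90)"
```

```text
clock: 15.8
tool_pos: [0.4973, 0.3038, 0.1673]
orientation: [179.9, -0.1, -90.0]
force: [0.7, -0.1, 1.2]
opening: 0.0704
gripper_force: 0.0
pos [0.4973 0.3038 0.1673] rpy [ 1.7987e+02 -1.4000e-01 -9.0030e+01] delta [-0.0007 -0.001   0.1003] turn -0.03 rows>= 2 F [ 0.7 -0.1  1.2] op 0.0704 t 15.8
```

```bash
python3 drive.py '[[0,-0.001,0.04,0,0.07],[-0.001,-0.001,0.08,0,0.06],[-0.001,-0.001,0.1,0,0.05],[-0.001,-0.001,0.1,0,0.03],[-0.001,-0.001,0.1,0,0.02],[-0.001,-0.001,0.1,0,0.02],[-0.001,-0.001,0.1,0,0.02],[-0.001,-0.001,0.1,0,0.02]]'; python3 drive.py '[[0,0,-0.02,0,0.02],[0,0.01,-0.07,0,0.02],[0,0.03,-0.12,0,0.02],[0,0.05,-0.15,0,0.02],[0,0.05,-0.15,0,0.02]]';python3 -c "
from h import *
goto(.435,-.05,.22,-89);goto(.521,-.239,.22,-89)"
```

```text
clock: 16.8
tool_pos: [0.4995, 0.3068, 0.0704]
orientation: [-179.9, 0.1, -89.9]
force: [-0.9, 0.5, 7.1]
opening: 0.0352
gripper_force: 30.0
clock: 17.42
tool_pos: [0.4487, 0.3069, 0.2223]
orientation: [-179.8, 0.3, -89.9]
force: [-0.0, 0.1, -1.0]
opening: 0.0351
gripper_force: 30.0
pos [0.4487 0.3069 0.2223] rpy [-179.78    0.29  -89.91] delta [0.3569 0.0143 0.0004] turn -0.91 rows>= 6 F [-0.   0.1 -1. ] op 0.0351 t 17.425
pos [0.4487 0.3069 0.2223] rpy [-179.78    0.29  -89.91] delta [ 5.46e-01 -7.15e-02 -2.00e-04] turn -0.91 rows>= 9 F [-0.   0.1 -1. ] op 0.0351 t 17.425
```

Run:
```python
from h import *
s,o=snap('wrist');f=s['frame'];cv2.imwrite('pics/c1.png',cv2.resize(f[200:440,200:440,::-1],(480,480)))
P=cloud(s,o)-o['tool_pos'];P[s['z_map']<.05]=np.nan
m=(abs(P[...,0])<.025)&(abs(P[...,1])<.03)&(P[...,2]<-.02)&(P[...,2]>-.1)
for a in np.arange(-.075,-.02,.01):
    k=P[m&(P[...,2]>a)&(P[...,2]<a+.01)]
    if len(k):print(round(a,3),len(k),k.min(0).round(4),k.max(0).round(4))
```

```text
-0.075 26 [-0.0122 -0.0198 -0.0684] [ 0.0095 -0.0158 -0.065 ]
-0.065 257 [-0.0186 -0.0203 -0.0648] [ 0.0156 -0.007  -0.0551]
-0.055 320 [-0.0188 -0.0204 -0.055 ] [ 0.0161 -0.0063 -0.045 ]
-0.045 380 [-0.0186 -0.0205 -0.045 ] [ 0.0168 -0.0053 -0.035 ]
-0.035 505 [-0.0205 -0.0205 -0.035 ] [ 0.0165 -0.0057 -0.025 ]
-0.025 253 [-0.0228 -0.0203 -0.025 ] [ 0.0248  0.0104 -0.02  ]
```

View pics/c1.png

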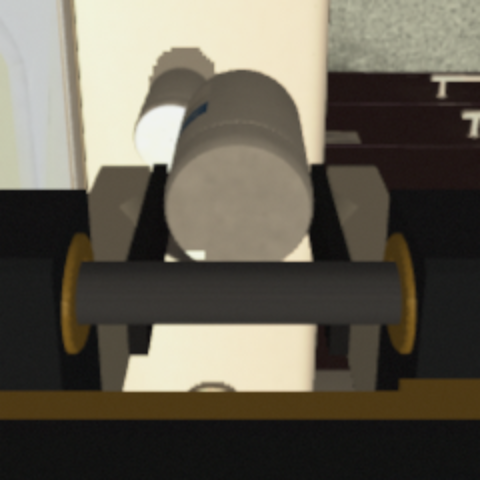

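The held bottle is upright between the pads. Its underside is about 69 mm below the TCP.

```bash
python3 drive.py '[[0.03,0.01,-0.03,0,0.02],[0.09,0.02,-0.06,0,0.02],[0.15,0.02,-0.08,-0.5,0.02],[0.21,0.02,-0.08,-0.9,0.02],[0.27,0.01,-0.08,-0.9,0.02],[0.33,0.01,-0.08,-0.9,0.02],[0.38,0,-0.08,-0.9,0.02],[0.43,-0.02,-0.08,-0.9,0.02]]'; python3 drive.py '[[0.025,-0.035,0,0,0.02],[0.03,-0.05,0,0,0.02],[0.03,-0.05,0,0,0.02],[0.03,-0.05,0,0,0.02]]';python3 - <<'E'
from m import *
s,o=snap('wrist','w6.png');meas(s,o);np.savez('w6.npz',P=cloud(s,o),f=s['frame'],z=s['z_map'],t=o['tool_pos']);goto(.5212,-.2385,.30,-89)
E
```

```text
clock: 18.48
tool_pos: [0.4685, -0.1261, 0.298]
orientation: [180.0, 0.0, -89.1]
force: [1.8, 1.0, -1.0]
opening: 0.035
gripper_force: 30.0
clock: 18.98
tool_pos: [0.5187, -0.1527, 0.2982]
orientation: [179.9, 0.0, -89.1]
force: [-0.9, -0.5, -0.4]
opening: 0.0351
gripper_force: 30.0
clip 398 [ 0.6335 -0.2001  0.1442] [ 0.6479 -0.1789  0.1866]
handle 992 [ 0.5075 -0.2096  0.1901] [ 0.5226 -0.178   0.2037]
red 80 [ 0.5146 -0.1938  0.2023]
pk [ 282   16   67   73 3887] [ 0.5228 -0.2934] [ 0.5229 -0.2946  0.1075] [ 0.4952 -0.3207  0.1029] [ 0.5506 -0.2664  0.1245]
pk [ 292   95   48   52 1939] [ 0.522  -0.2396] [ 0.5222 -0.2402  0.1076] [ 0.501  -0.2611  0.1042] [ 0.5427 -0.2182  0.1249]
pk [295 208  43  34 976] [ 0.5202 -0.1424] [ 0.5221 -0.1443  0.1076] [ 0.4996 -0.1612  0.1043] [ 0.5405 -0.1278  0.1221]
deck [0.0784 0.0073 0.1354] 8551 [ 0.4857 -0.3224  0.125 ] [ 0.545 -0.104  0.146]
pos [ 0.5187 -0.1526  0.2986] rpy [179.97   0.01 -89.04] delta [ 0.0859 -0.001  -0.0014] turn -0.04 rows>= 2 F [-0.4  0.7  0.1] op 0.0352 t 19.025
```

View pics/w6.png

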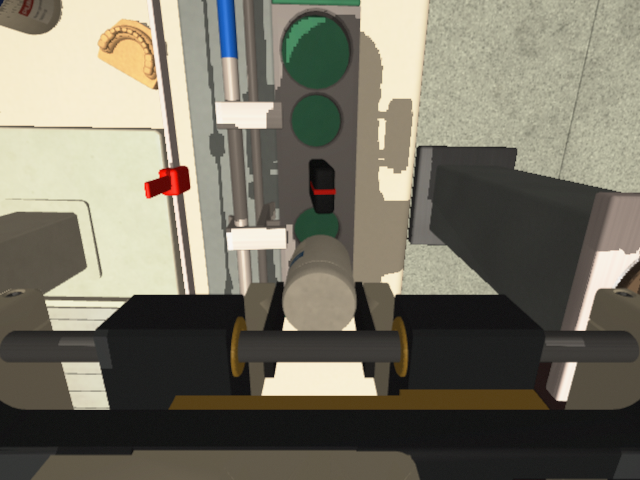

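The pockets are clear in this view: wide_a at (316,52), narrow_a at (316,121), the handle at (320,187) and narrow_b at (317,226).

```bash
python3 drive.py '[[0.03,-0.001,0,0,0.02],[0.07,-0.002,0,0,0.02],[0.085,-0.0022,0.01,0,0.02],[0.085,-0.0022,0.05,0,0.02],[0.085,-0.0022,0.075,0,0.02],[0.085,-0.0022,0.075,0,0.02],[0.085,-0.0022,0.075,0,0.02]]';python3 - <<'E'
from h import *
s,o=snap('wrist');P=cloud(s,o);P[s['z_map']<.05]=np.nan;Q=P-o['tool_pos']
m=(abs(Q[...,0])<.025)&(Q[...,1]>-.03)&(Q[...,1]<.01)&(Q[...,2]<-.027)&(Q[...,2]>-.1)&(P[...,2]>.143)
k=Q[m];print(len(k),k.min(0).round(4),k.max(0).round(4))
goto(.5222,-.2374,.179,-89)
E
```

```text
clock: 19.9
tool_pos: [0.5234, -0.2379, 0.225]
orientation: [-179.9, -0.0, -89.0]
force: [0.2, -0.2, -0.5]
opening: 0.0354
gripper_force: 30.0
1399 [-0.0189 -0.0207 -0.0812] [ 0.0249  0.0047 -0.027 ]
pos [ 0.5237 -0.238   0.2253] rpy [-1.7987e+02 -4.0000e-02 -8.9040e+01] delta [-0.0006  0.0015  0.0463] turn -0.04 rows>= 1 F [ 0.3  0.9 -0.4] op 0.0351 t 19.95
```

```bash
python3 drive.py '[[-0.0006,0.0012,0.01,0,0.02],[-0.0006,0.0012,0.02,0,0.02],[-0.0006,0.0012,0.03,0,0.02],[-0.0006,0.0012,0.03,0,0.02]]'; python3 drive.py '[[0,0,0.007,0,0.02],[0,0,0.014,0,0.02],[0,0,0.016,0,0.02],[0,0,0.016,0,0.02]]'
```

```text
clock: 20.45
tool_pos: [0.5213, -0.2375, 0.1926]
orientation: [179.9, 0.0, -89.1]
force: [0.5, -0.2, -0.2]
opening: 0.0347
gripper_force: 30.0
clock: 20.95
tool_pos: [0.5216, -0.2378, 0.1781]
orientation: [180.0, -0.0, -89.1]
force: [-1.0, 0.2, 2.5]
opening: 0.0349
gripper_force: 30.0
```

```bash
python3 drive.py '[[0,0,0,0,0.04],[0,0,0,0,0.046],[0,0,0,0,0.046],[0,0,0,0,0.046],[0,0,-0.03,0,0.046],[0,0,-0.08,0,0.046],[-0.02,0.02,-0.12,0,0.06],[-0.05,0.05,-0.14,0,0.088]]'
python3 - <<'E'
from h import *
goto(.435,.2,.36,-90)
E
```

```text
clock: 21.95
tool_pos: [0.4714, -0.1884, 0.3197]
orientation: [-179.9, -0.0, -89.1]
force: [-0.3, -0.2, -1.0]
opening: 0.0604
gripper_force: 0.0
pos [ 0.4714 -0.1884  0.3197] rpy [-1.7986e+02 -4.0000e-02 -8.9140e+01] delta [-0.3889  0.0305 -0.0406] turn 0.86 rows>= 7 F [-0.3 -0.2 -1. ] op 0.0604 t 21.95
```

```bash
python3 drive.py '[[-0.03,0.02,-0.02,0,0.088],[-0.09,0.035,-0.05,0.9,0.088],[-0.15,0.035,-0.06,0.9,0.088],[-0.21,0.035,-0.06,0.9,0.088],[-0.27,0.035,-0.06,0.9,0.088],[-0.33,0.035,-0.06,0.9,0.088],[-0.39,0.033,-0.06,0.9,0.088],[-0.44,0.033,-0.06,0.9,0.088]]'; python3 drive.py '[[-0.02,0,0,0,0.088],[-0.02,0,0,0,0.088],[-0.02,0,0,0,0.088]]';python3 -c "
from it import *
items();goto(.4823,.3614,.16,-90)"
```

```text
clock: 22.95
tool_pos: [0.4304, 0.2533, 0.3779]
orientation: [-180.0, 0.0, -89.9]
force: [1.3, -0.4, -0.8]
opening: 0.0875
gripper_force: 0.0
clock: 23.32
tool_pos: [0.4309, 0.2702, 0.3779]
orientation: [-180.0, -0.0, -90.0]
force: [-0.0, 0.2, 0.3]
opening: 0.0873
gripper_force: 0.0
wrist [ 270  234   41   62 1629] top circle [0.4709 0.3757] 41.304298400878906 mid [0.47   0.376  0.0636] zmax 0.06760862038121235 [113.5746 109.159  101.5071]
wrist [291 363  13  15 156] top circle [0.4656 0.5614] 9.097149848937988 mid [0.4658 0.5616 0.0481] zmax 0.05191139830776742 [172.4551 156.9167 124.3846]
pos [0.431 0.27  0.378] rpy [-179.99    0.01  -90.04] delta [-0.0914 -0.0512  0.218 ] turn -0.04 rows>= 4 F [ 0.5  0.3 -0.9] op 0.0878 t 23.375
```

```bash
sed -i "s/m=(X>.4)/dk=s['frame'].max(-1)<130;cl=lambda m:cv2.morphologyEx(m.astype(np.uint8),cv2.MORPH_OPEN,np.ones((5,5)))\n    m=(X>.4)/; s/N,l,st,c=cv2.connectedComponentsWithStats(m.astype(np.uint8))/r=[0]/; s/^    for i in range/    for mm in (cl(m\&dk),cl(m\&~dk)):\n     N,l,st,c=cv2.connectedComponentsWithStats(mm)\n     for i in range/" it.py
python3 - <<'E'
from it import *
items()
s,o=snap('wrist');cv2.imwrite('pics/c2.png',cv2.resize(s['frame'][190:400,200:360,::-1],None,fx=2.5,fy=2.5))
E
```

```text
wrist [277 258  34  37 976] top circle [0.4668 0.391 ] 23.83918571472168 mid [0.4665 0.3916 0.0634] zmax 0.06733115658757627 [53.918  47.3207 40.1639]
wrist [271 239  25  24 480] top circle [0.4799 0.3519] 17.836984634399414 mid [0.48   0.3516 0.0583] zmax 0.06181129882477204 [232.6104 233.6188 227.8   ]
wrist [291 366  12  11 110] top circle [0.4652 0.5615] 8.869682312011719 mid [0.4652 0.5607 0.0483] zmax 0.05228405848678691 [187.8818 172.6455 137.2545]
```

View pics/c2.png

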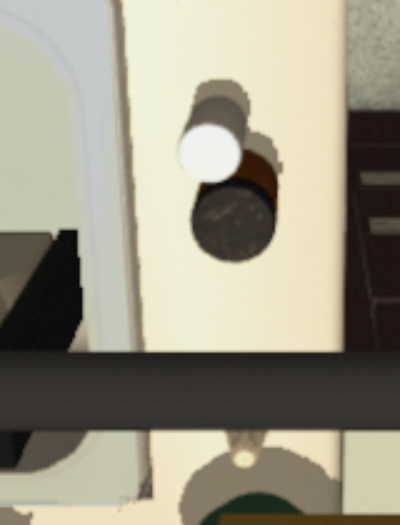

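The jar has been knocked against the second bottle: the bottle is at (210,152) in the crop and the jar at (234,222). I'll grip the bottle at right angles to the line joining them.

```bash
python3 drive.py '[[-0.03,-0.02,0.04,-9,0.088],[-0.06,-0.035,0.09,-18.6,0.088],[-0.0815,-0.049,0.15,-18.6,0.075],[-0.0815,-0.049,0.2,-18.6,0.06],[-0.0815,-0.049,0.22,-18.6,0.06],[-0.0815,-0.049,0.22,-18.6,0.06]]';python3 -c "
from it import *
goto(.48,.3515,.069,-71.4)"
```

```text
clock: 24.22
tool_pos: [0.4796, 0.3511, 0.1563]
orientation: [179.8, -0.1, -71.4]
force: [0.4, 0.0, 2.0]
opening: 0.061
gripper_force: 0.0
pos [0.4796 0.3511 0.1563] rpy [179.84  -0.11 -71.44] delta [-0.0004 -0.0008  0.0873] turn -0.04 rows>= 2 F [0.4 0.  2. ] op 0.061 t 24.225
```

```bash
python3 drive.py '[[0,-0.001,0.04,0,0.06],[0,-0.001,0.075,0,0.06],[0,-0.001,0.087,0,0.055],[0,-0.001,0.087,0,0.03],[0,-0.001,0.087,0,0.02],[0,-0.001,0.087,0,0.02],[0,-0.001,0.087,0,0.02]]'; python3 drive.py '[[0,0,0,0,0.02],[0.003,0,-0.005,0,0.02],[0.004,0,-0.03,0,0.02],[0.004,0.02,-0.08,6,0.02],[0.004,0.04,-0.13,13,0.02],[0.004,0.05,-0.16,18,0.02],[0.004,0.05,-0.16,18,0.02]]';python3 -c "
from it import *
goto(.43,-.1,.31,-89)
s,o=snap('wrist');P=cloud(s,o)-o['tool_pos'];P[s['z_map']<.05]=np.nan
m=(abs(P[...,0])<.025)&(abs(P[...,1])<.03)&(P[...,2]<-.027)&(P[...,2]>-.1)
k=P[m];print(len(k),k.min(0).round(4),k.max(0).round(4));items()"
```

```text
clock: 25.1
tool_pos: [0.4815, 0.3536, 0.0724]
orientation: [-179.9, 0.1, -71.4]
force: [-1.4, 0.1, 7.2]
opening: 0.0352
gripper_force: 30.0
clock: 25.98
tool_pos: [0.435, 0.3337, 0.2342]
orientation: [-179.8, 0.3, -89.4]
force: [-0.9, 0.2, -0.7]
opening: 0.0346
gripper_force: 30.0
pos [0.435  0.3337 0.2342] rpy [-179.8     0.27  -89.38] delta [ 0.4333  0.0094 -0.0779] turn -0.38 rows>= 8 F [-0.9  0.2 -0.7] op 0.0346 t 25.975
1442 [-0.0196 -0.0197 -0.0714] [ 0.0163 -0.0048 -0.027 ]
wrist [259 249  35  34 868] top circle [0.4744 0.3809] 19.369264602661133 mid [0.4744 0.3805 0.0634] zmax 0.06742078246703809 [51.8975 43.5438 35.7143]
```

```bash
python3 drive.py '[[0.03,0,-0.03,0,0.02],[0.09,0.005,-0.06,0,0.02],[0.15,0.005,-0.07,-0.4,0.02],[0.21,0.005,-0.07,-0.4,0.02],[0.27,0.005,-0.07,-0.4,0.02],[0.33,0.005,-0.07,-0.4,0.02],[0.385,-0.01,-0.07,-0.4,0.02],[0.425,-0.03,-0.07,-0.4,0.02]]'; python3 drive.py '[[0.025,-0.03,0,0,0.02],[0.045,-0.05,0,0,0.02],[0.05,-0.057,0,0,0.02],[0.05,-0.057,0,0,0.02],[0.05,-0.057,0,0,0.02]]';python3 - <<'E'
from m import *
s,o=snap('wrist','w7.png');meas(s,o);goto(.522,-.1463,.18,-89)
E
```

```text
clock: 27.08
tool_pos: [0.4688, -0.094, 0.2997]
orientation: [179.9, -0.0, -89.0]
force: [1.3, 1.0, -0.3]
opening: 0.0351
gripper_force: 30.0
clock: 27.7
tool_pos: [0.5266, -0.14, 0.3005]
orientation: [180.0, 0.0, -88.9]
force: [0.3, 0.0, 0.5]
opening: 0.035
gripper_force: 30.0
clip 380 [ 0.6338 -0.2004  0.1407] [ 0.6479 -0.1788  0.1865]
handle 1027 [ 0.5078 -0.2095  0.1902] [ 0.523  -0.1775  0.2041]
red 63 [ 0.5145 -0.1938  0.2023]
pk [ 293    0   67   72 3877] [ 0.5224 -0.2943] [ 0.5222 -0.2953  0.1074] [ 0.4946 -0.3207  0.1029] [ 0.5498 -0.2676  0.1249]
pk [302  80  34  51 297] [ 0.5226 -0.24  ] [ 0.5367 -0.2368  0.1086] [ 0.5125 -0.2606  0.106 ] [ 0.5422 -0.2194  0.125 ]
pk [ 303  193   44   41 1382] [ 0.5196 -0.1434] [ 0.5199 -0.1429  0.1075] [ 0.4991 -0.1625  0.1042] [ 0.5408 -0.1225  0.1239]
deck [0.0803 0.0038 0.1352] 8211 [ 0.4855 -0.3147  0.125 ] [ 0.545  -0.0831  0.1459]
pos [ 0.5266 -0.1399  0.3008] rpy [180.     0.01 -88.93] delta [0.0063 0.0047 0.1208] turn 0.07 rows>= 2 F [-0.1  0.3 -0.7] op 0.0347 t 27.75
```

View pics/w7.png

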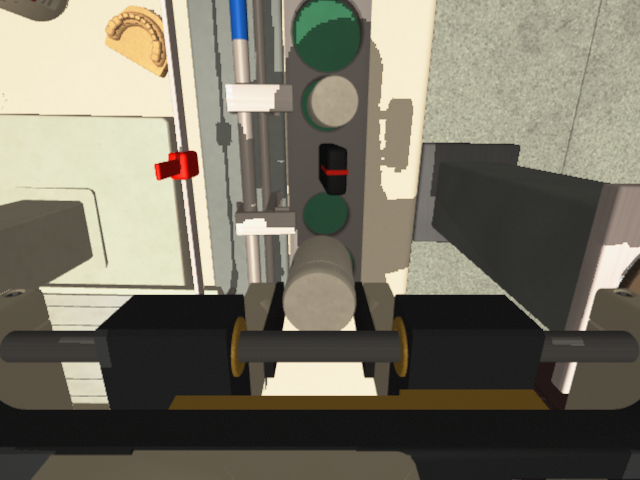

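Bottle 1 is standing in narrow_a at (330,101). I'll measure narrow_b from straight above before inserting bottle 2.

```bash
python3 drive.py '[[-0.04,0.015,-0.01,0,0.02],[-0.075,0.02,-0.02,0,0.02],[-0.075,0.02,-0.02,0,0.02],[-0.075,0.02,-0.02,0,0.02]]';python3 - <<'E'
from m import *
s,o=snap('wrist');meas(s,o);goto(.522,-.146,.18,-89)
E
```

```text
clock: 28.25
tool_pos: [0.5055, -0.0655, 0.3211]
orientation: [-180.0, 0.0, -88.9]
force: [-0.5, -0.3, -0.7]
opening: 0.035
gripper_force: 30.0
clip 462 [ 0.6336 -0.1998  0.1432] [ 0.6477 -0.1783  0.187 ]
handle 1155 [ 0.5076 -0.2096  0.1901] [ 0.5228 -0.1772  0.204 ]
red 98 [ 0.5149 -0.1936  0.2021]
pk [ 281  103   46   47 1642] [ 0.5211 -0.1473] [ 0.5213 -0.1479  0.1075] [ 0.4998 -0.1685  0.1041] [ 0.5421 -0.1267  0.1247]
pk [ 276  155   57   55 2433] [ 0.5199 -0.094 ] [ 0.52   -0.0945  0.1076] [ 0.492  -0.1211  0.1035] [ 0.5478 -0.067   0.1248]
deck [ 0.0782 -0.0039  0.1354] 7929 [ 0.4852 -0.2451  0.125 ] [ 0.545  -0.0605  0.146 ]
pos [ 0.5055 -0.0659  0.3208] rpy [-179.99    0.01  -88.95] delta [ 0.0804 -0.015   0.1408] turn 0.05 rows>= 3 F [ 0.6 -0.6 -1.2] op 0.0349 t 28.3
```

```bash
python3 drive.py '[[0.035,-0.008,0,0,0.02],[0.07,-0.014,0,0,0.02],[0.08,-0.015,0.03,0,0.02],[0.08,-0.015,0.07,0,0.02],[0.08,-0.015,0.095,0,0.02],[0.08,-0.015,0.11,0,0.02],[0.08,-0.015,0.12,0,0.02],[0.08,-0.015,0.12,0,0.02]]';python3 -c "
from h import *
goto(.5219,-.1457,.18,-89)"
```

```text
clock: 29.3
tool_pos: [0.5222, -0.1458, 0.2006]
orientation: [180.0, -0.0, -89.0]
force: [0.1, -0.3, 0.3]
opening: 0.0349
gripper_force: 30.0
pos [ 0.5222 -0.1458  0.2006] rpy [ 1.7997e+02 -1.0000e-02 -8.8990e+01] delta [-0.0001  0.0003  0.0206] turn 0.01 rows>= 1 F [ 0.1 -0.3  0.3] op 0.0349 t 29.3
```

```bash
python3 drive.py '[[0,0,0.007,0,0.02],[0,0,0.014,0,0.02],[0,0,0.02,0,0.02],[0,0,0.0205,0,0.02],[0,0,0.0205,0,0.02]]'; python3 drive.py '[[0,0,0,0,0.04],[0,0,0,0,0.046],[0,0,0,0,0.046],[0,0,0,0,0.046],[0,0,-0.03,0,0.046],[0,0,-0.08,0,0.046],[-0.02,0.02,-0.12,0,0.06],[-0.06,0.05,-0.15,0,0.088]]'
```

```text
clock: 29.92
tool_pos: [0.5222, -0.1456, 0.1804]
orientation: [-180.0, 0.0, -89.0]
force: [-1.0, -0.0, 0.1]
opening: 0.0352
gripper_force: 30.0
clock: 30.92
tool_pos: [0.4713, -0.0866, 0.3317]
orientation: [-179.9, -0.0, -89.1]
force: [1.0, 1.0, 0.3]
opening: 0.0603
gripper_force: 0.0
```

```bash
python3 drive.py '[[-0.03,0.02,-0.02,0,0.088],[-0.09,0.04,-0.05,1,0.088],[-0.15,0.04,-0.05,1,0.088],[-0.21,0.04,-0.05,1,0.088],[-0.27,0.04,-0.05,1,0.088],[-0.33,0.04,-0.05,1,0.088],[-0.36,0.04,-0.05,1,0.088],[-0.36,0.04,-0.05,1,0.088]]';python3 drive.py '[[0,0,0,0,0.088],[0,0,0,0,0.088]]';python3 -c "
from it import *
items();goto(.4665,.3915,.16,-90)"
```

```text
clock: 31.92
tool_pos: [0.4245, 0.2747, 0.3795]
orientation: [179.9, -0.1, -89.8]
force: [0.9, 0.1, -0.4]
opening: 0.0873
gripper_force: 0.0
clock: 32.17
tool_pos: [0.4249, 0.2719, 0.3806]
orientation: [-180.0, 0.0, -90.0]
force: [-0.1, -0.2, -0.1]
opening: 0.0875
gripper_force: 0.0
wrist [ 272  255   34   37 1006] top circle [0.4667 0.3912] 23.874465942382812 mid [0.467  0.3911 0.0642] zmax 0.0682064200609554 [52.9205 45.2614 37.7256]
wrist [288 364  12   9  99] top circle [0.4656 0.562 ] 9.302921295166016 mid [0.4651 0.5595 0.0479] zmax 0.051897987538485235 [180.303  164.7778 130.697 ]
pos [0.4249 0.2719 0.3806] rpy [-179.98    0.03  -90.04] delta [-0.1196 -0.0414  0.2207] turn -0.04 rows>= 5 F [-0.3 -0.4  1.1] op 0.0877 t 32.225
```

```bash
python3 drive.py '[[-0.03,-0.01,0.04,0,0.088],[-0.07,-0.025,0.09,0,0.088],[-0.11,-0.04,0.13,0,0.088],[-0.119,-0.042,0.18,0,0.088],[-0.119,-0.042,0.22,0,0.088],[-0.119,-0.042,0.22,0,0.088]]';python3 -c "
from it import *
goto(.4668,.3912,.061,-90)"
```

```text
clock: 32.98
tool_pos: [0.4659, 0.3896, 0.1574]
orientation: [179.8, -0.3, -90.1]
force: [0.8, 0.5, 1.0]
opening: 0.0877
gripper_force: 0.0
pos [0.4659 0.3896 0.1574] rpy [179.79  -0.29 -90.05] delta [-0.0021 -0.0013  0.0964] turn -0.05 rows>= 2 F [0.8 0.5 1. ] op 0.0877 t 32.975
```

```bash
python3 drive.py '[[-0.001,-0.001,0.04,0,0.088],[-0.001,-0.001,0.08,0,0.08],[-0.001,-0.001,0.097,0,0.07],[-0.001,-0.001,0.097,0,0.05],[-0.001,-0.001,0.097,0,0.03],[-0.001,-0.001,0.097,0,0.03],[-0.001,-0.001,0.097,0,0.03],[-0.001,-0.001,0.097,0,0.03]]'; python3 drive.py '[[0,0,0,0,0.03],[0,0,-0.02,0,0.03],[0,0.015,-0.07,0,0.03],[0,0.03,-0.12,0,0.03],[0,0.035,-0.18,0,0.03],[0,0.035,-0.18,0,0.03],[0,0.035,-0.18,0,0.03]]';python3 -c "
from it import *
goto(.43,-.1,.31,-89)
s,o=snap('wrist');P=cloud(s,o)-o['tool_pos'];P[s['z_map']<.05]=np.nan
m=(abs(P[...,0])<.035)&(abs(P[...,1])<.035)&(P[...,2]<-.027)&(P[...,2]>-.1)
k=P[m];print(len(k),k.min(0).round(4),k.max(0).round(4),np.percentile(k,[1,99],axis=0).round(4))"
```

```text
clock: 33.98
tool_pos: [0.4685, 0.3937, 0.0652]
orientation: [-179.9, 0.1, -90.0]
force: [-0.4, -0.4, 7.4]
opening: 0.0483
gripper_force: 30.0
clock: 34.85
tool_pos: [0.4323, 0.3925, 0.2434]
orientation: [180.0, 0.0, -90.0]
force: [0.2, -0.5, -3.2]
opening: 0.0482
gripper_force: 30.0
pos [0.4323 0.3925 0.2434] rpy [179.98   0.05 -89.99] delta [ 0.4924  0.0023 -0.067 ] turn -0.99 rows>= 8 F [ 0.2 -0.5 -3.2] op 0.0482 t 34.85
1377 [-0.0239 -0.0261 -0.0629] [ 0.0231 -0.0065 -0.027 ] [[-0.0227 -0.0259 -0.06  ]
 [ 0.0209 -0.0108 -0.0273]]
```

```bash
python3 drive.py '[[0.03,0,-0.03,0,0.03],[0.09,0.002,-0.06,0,0.03],[0.15,0.002,-0.07,-0.5,0.03],[0.21,0.002,-0.07,-1,0.03],[0.27,0.002,-0.07,-1,0.03],[0.33,0.002,-0.07,-1,0.03],[0.385,-0.01,-0.07,-1,0.03],[0.44,-0.03,-0.07,-1,0.03]]'; python3 drive.py '[[0.025,-0.03,0,0,0.03],[0.045,-0.05,0.01,0,0.03],[0.045,-0.057,0.04,0,0.03],[0.045,-0.057,0.05,0,0.03],[0.045,-0.057,0.05,0,0.03]]';python3 - <<'E'
from m import *
s,o=snap('wrist','w8.png');meas(s,o);goto(.5197,-.0927,.1735,-89)
E
```

```text
clock: 35.9
tool_pos: [0.4622, -0.0493, 0.3123]
orientation: [179.9, -0.0, -89.0]
force: [1.4, 1.1, -1.9]
opening: 0.0484
gripper_force: 30.0
clock: 36.52
tool_pos: [0.5198, -0.0913, 0.2621]
orientation: [179.8, -0.0, -89.0]
force: [0.4, 0.1, -1.7]
opening: 0.0485
gripper_force: 30.0
clip 674 [ 0.6336 -0.2003  0.1435] [ 0.6491 -0.1788  0.1872]
handle 2235 [ 0.4961 -0.2091  0.19  ] [ 0.5417 -0.1012  0.2149]
red 162 [ 0.5148 -0.1937  0.2022]
pk [289   3  13  47 215] [ 0.5362 -0.2426] [ 0.5399 -0.2441  0.1089] [ 0.534  -0.257   0.1061] [ 0.5428 -0.2281  0.1247]
pk [292 136  43  48 257] [ 0.5223 -0.1474] [ 0.5364 -0.1531  0.1086] [ 0.5075 -0.1666  0.1045] [ 0.5413 -0.1289  0.124 ]
pk [ 285  196   66   45 1944] [ 0.5192 -0.0921] [ 0.5194 -0.0999  0.1075] [ 0.4912 -0.1182  0.1038] [ 0.5475 -0.0798  0.1236]
deck [ 0.0795 -0.0002  0.1354] 9594 [ 0.4854 -0.2536  0.1251] [ 0.545 -0.071  0.146]
pos [ 0.5204 -0.0912  0.2633] rpy [179.95  -0.03 -88.95] delta [0.0014 0.0007 0.0898] turn 0.05 rows>= 2 F [-0.5  0.  -1.3] op 0.0485 t 36.575
```

```bash
python3 drive.py '[[0.001,0.0005,0.03,0,0.03],[0.0014,0.0005,0.055,0,0.03],[0.0014,0.0005,0.067,0,0.03],[0.0014,0.0005,0.07,0,0.03],[0.0014,0.0005,0.07,0,0.03]]'; python3 drive.py '[[0,0,0.007,0,0.03],[0,0,0.014,0,0.03],[0,0,0.018,0,0.03],[0,0,0.0195,0,0.03],[0,0,0.0195,0,0.03]]'
```

```text
clock: 37.2
tool_pos: [0.5205, -0.0927, 0.1941]
orientation: [-180.0, -0.0, -89.0]
force: [-0.1, -0.7, -2.0]
opening: 0.0482
gripper_force: 30.0
clock: 37.83
tool_pos: [0.5201, -0.0926, 0.1737]
orientation: [180.0, 0.0, -89.0]
force: [-1.1, -0.7, -3.2]
opening: 0.0483
gripper_force: 30.0
```

```bash
python3 drive.py '[[0,0,0.001,0,0.03],[0,0,0.001,0,0.053],[0,0,0.001,0,0.058],[0,0,0.001,0,0.058],[0,0,0.001,0,0.058],[0,0,-0.03,0,0.058],[0,0,-0.08,0,0.058],[0,0.02,-0.13,0,0.058]]'; python3 drive.py '[[0.02,0.03,-0.04,0,0.088],[0.02,0.05,-0.06,0,0.088],[0.02,0.05,-0.06,0,0.088],[0.02,0.05,-0.06,0,0.088]]';python3 - <<'E'
from m import *
s,o=snap('wrist','w9.png');P=meas(s,o);goto(.5,-.1,.35,-89)
X,Y,Z=P[...,0],P[...,1],P[...,2]
for n,x,y in(('narrow_a',.519,-.24),('narrow_b',.518,-.1474),('wide_b',.517,-.0943)):
    k=P[(np.hypot(X-x,Y-y)<.022)&(Z>.15)&(Z<.19)]
    if len(k):print(n,len(k),np.median(k,0),k.min(0),k.max(0),'h over floor',np.median(k[:,2])-.1075)
E
```

```text
clock: 38.83
tool_pos: [0.5007, -0.093, 0.3049]
orientation: [180.0, -0.0, -89.0]
force: [0.1, 0.2, 0.1]
opening: 0.0582
gripper_force: 0.0
clock: 39.33
tool_pos: [0.4506, -0.1138, 0.3632]
orientation: [180.0, 0.0, -89.0]
force: [-0.2, 0.4, 0.2]
opening: 0.0862
gripper_force: 0.0
clip 315 [ 0.6328 -0.1997  0.1421] [ 0.6481 -0.1793  0.1866]
handle 717 [ 0.5074 -0.2093  0.19  ] [ 0.522  -0.1777  0.2042]
red 53 [ 0.514  -0.1937  0.2023]
pk [ 216    0   57   50 2394] [ 0.5255 -0.2946] [ 0.526  -0.2928  0.1077] [ 0.4977 -0.3124  0.1036] [ 0.5532 -0.2686  0.1248]
deck [0.0771 0.0016 0.1354] 6481 [ 0.4851 -0.3054  0.125 ] [ 0.545  -0.0602  0.1459]
pos [ 0.4507 -0.1137  0.3627] rpy [179.92   0.01 -88.98] delta [-0.0129 -0.0496  0.0127] turn 0.02 rows>= 1 F [-0.1 -0.8  0.1] op 0.0872 t 39.375
narrow_a 1481 [ 0.5156 -0.2391  0.1649] [ 0.4986 -0.2569  0.1513] [ 0.5337 -0.2215  0.1678] h over floor 0.05744799121572662
narrow_b 1137 [ 0.5145 -0.148   0.1649] [ 0.4979 -0.1648  0.1522] [ 0.5321 -0.1298  0.1681] h over floor 0.057425853359376014
wide_b 1510 [ 0.5168 -0.0948  0.1713] [ 0.4953 -0.1161  0.1677] [ 0.5388 -0.0724  0.1745] h over floor 0.06375378093136157
```

View pics/w9.png

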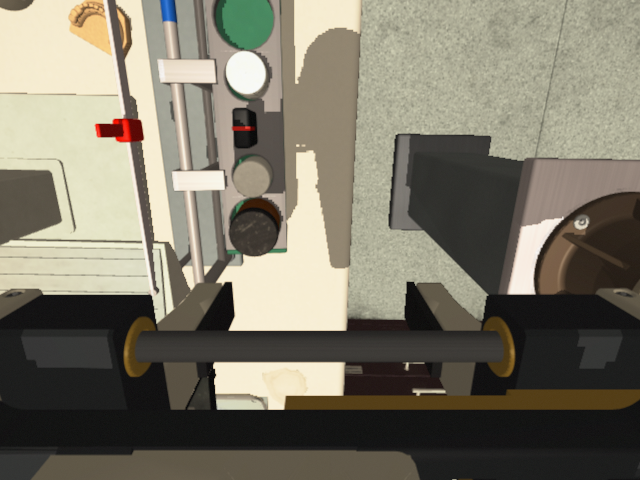

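Both bottles and the jar are on their pocket floors, with tops 57.4, 57.4 and 63.8 mm above the floor. The caddy hangs with its handle about 1.5 mm from the clip's line.

```bash
python3 -c "
from plant import ctrl
print(ctrl.close_job())"
```

```text
the job is handed in; nothing more can be done
None
```

The job is handed in: the caddy hangs by both hooks with its handle about 1.5 mm from the red clip's line, and both bottles and the only jar on the worktop are down on their pocket floors; the hand-in returned no verdict.

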